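# Push the spacer blocks home and bolt them

## Robot

A 7-joint arm with a two-finger parallel gripper is mounted at the origin on the work surface; the furniture and walls round the work are solid. World frame = base frame: x ahead of the robot, y to its left, z up, the work surface at z = 0. Lengths are in m, angles in rad, forces in N, time in s.
With the tool pointing down it reaches from about 0.425 to 0.95 m from the base axis. Payload 16.7 kg.
Tool frame: the origin (TCP) lies at the very end of the fingers, on their centre line; the grasp point (between the pads) lies 19 mm behind it; z points along the fingers, y is the line along which they close (so a half turn about z gives the same grasp; the last joint's range is limited). The gripper opens to 94 mm and grips with 3 to 60 N. Pads are 16 mm wide; open, the fingers measure 119 mm over their backs; the gripper's body (75 mm by 177 mm) begins 78 mm behind the grasp point.
Start: joints at [-1.29, 0.426, 0.074, 1.606, -0.034, 1.111, -0.067], TCP at [0.281, 0.614, 0.205] pointing down, gripper open.
Joint ranges: [-2.85, 2.85], [-0.5, 2.14], [-1.23, 1.37], [0.21, 2.46], [-1.02, 4.16], [0.16, 2.05], [-2.73, 2.73]. Speed limits (rad/s): [1.89, 1.89, 2.39, 2.39, 3.01, 3.01, 3.01].

## Interface

Orientations are given as [roll, pitch, yaw] about the fixed x, y, z axes, in that order (R = Rz(yaw) Ry(pitch) Rx(roll)).
In Python, from station import env, read_camera gives the robot as it stands.
- The arm moves only by the tool drive_tool, never from a script. Its argument "commands" is a list of rows, each a list of 7 numbers: the shift along the tool's x, y, z in mm, then the turn, a rotation vector about the tool's x, y, z in rad, then the opening in per cent of the stroke, from 0 (shut) to 100 (fully open). A call has exactly 5 rows; each row is the pose to reach, as a shift and turn from the pose commanded when the call began, along the tool's axes at that moment; what a row does not reach only later rows make up. A row lasts 1/10 s, in which the tool goes at most 50 mm and 8.59 degrees, less where a joint would pass 70% of its speed; a pose out of reach is approached as far as the arm can. A call with a gripper value outside its range is refused whole. The fingers move at their own pace and stop on an object; "grip_force" is the grip in N (left out, the last holds). Time passes only in rows, so rows that repeat a pose let the fingers close, or fill a call up. It gives the time, the measured TCP pose, the force, the opening and the grip force at its end, in the units of the state.
- env.state(): the state, without advancing time (a new reading comes with each control period).
- read_camera(name): name is "scene" or "top" or "wrist"; returns a dict with "color" (420x560x3 uint8, blue, green, red), "K" (3x3 intrinsics, pixels), "dist_coeffs" ([k1, k2, p1, p2, k3] as OpenCV has them; the pictures are not rectified), "cam_to_world" (4x4, takes a point from camera to world coordinates); the wrist camera has in their place "T_tool_cam" (4x4, takes a point from camera to tool coordinates, whose origin is the TCP and whose axes are the flange's). Camera axes: x right, y up, looking along -z (the intrinsics and any distortion apply to the point x, -y, -z); pixel columns grow to the right and rows downward; lengths in m; the calibration is good to about 2 mm. A picture is of the moment at which its call begins: read the wrist's pose just before it. There is no depth.
- env.sign_off(): hands the job in; it is judged then, once.
The state is a dict: "time_s": time; "joint_pos": joint angles; "qd": joint speeds; "joint_efforts": joint torques, N m; "position": TCP position; "tool_rot": TCP orientation; "force": force on the tool from outside, world axes, zero at the start; "wrist_torque": the same for the moment, N m; "gripper_width": opening from 0.0 (shut) to 1.0 (fully open); "finger_force": force on a finger pad.
Only numpy, scipy, OpenCV 4.12 (cv2) and the standard library are available. Lean on these libraries where they do the work, as an engineer would, in place of code of your own. Each camera call takes 0.05 s, during which the arm holds its last target. There are 200 camera calls.

## Task

Push the row of three touching spacer blocks (blue, yellow, green) along the rail together, as one train, until the row is tight against the grey end stop; then push the red-knobbed bolt fully across behind the last block to lock them in. Only push, with the fingers: do not lift any block, and leave the red spare block, the loose trim piece, the tub and the marker undisturbed. Finish clear of everything.

Things in the scene. Friction and masses are not known exactly. Their poses are not given: they have to be found in the camera images.
- rail: Fixed spacer rail: steel base 284 x 60 mm, 6 mm thick; two guide walls (5 mm thick, tops 16 mm above the bench) form a channel 33 mm wide. Origin: on the bench, on the channel's centre line. x runs along the channel to the end stop (roughly to the robot's right), y across it, away from the robot, z up. Channel from x = -136 mm (open end) to +120 mm (stop).
- stop_face (a point): Centre of the end stop's face, 22 mm above the bench (rail x = +120 mm); axes as the rail's. The stop is a grey block 22 mm thick, 56 mm wide, top 42 mm above the bench. The row starts 50 to 100 mm short of it and slides by dry friction. With the row home, the last block's rear face is 108 mm before this point.
- bolt_housing (a point): Centre of the top of the bolt's grey housing, on the robot's side of the channel, 29 mm above the bench, at rail x = +1 mm, y = -53 mm; axes as the rail's. The housing measures 42 mm along the rail and 50 mm across it.
- block_blue: Blue spacer block, 36 mm along the rail, 30 mm wide, 32 mm high, about 0.09 kg, a round hole mark on top. Origin: centre of its underside (6 mm above the bench on the rail); x along the rail toward the stop, z up. One of three standing in a row, touching end to end, in the channel; the order of the colours varies.
- block_yellow: Yellow spacer block, 36 mm along the rail, 30 mm wide, 32 mm high, about 0.09 kg, a round hole mark on top. Origin: centre of its underside (6 mm above the bench on the rail); x along the rail toward the stop, z up. One of three standing in a row, touching end to end, in the channel; the order of the colours varies.
- block_green: Green spacer block, 36 mm along the rail, 30 mm wide, 32 mm high, about 0.09 kg, a round hole mark on top. Origin: centre of its underside (6 mm above the bench on the rail); x along the rail toward the stop, z up. One of three standing in a row, touching end to end, in the channel; the order of the colours varies.
- bolt_knob (a point): Middle of the bolt's upright red knob (16 mm diameter, from 33 to 57 mm above the bench; this point is 45 mm above it). Axes as the rail's. It moves with the bolt along the rail's +y, from y = -64 mm (open) to y = -24 mm (fully across), at x = +1 mm.
- bolt (a joint): Travel of the sliding bolt across the channel, m: 0 open (it starts within 5 mm of that), 0.040 fully across, its end of travel. A steel bar 16 mm wide, 17 to 25 mm above the bench; slides at about 2 N, stays where it is left, passes 3 mm behind a row that is tight against the stop, and is blocked by blocks that are not home.
- spare_block: Loose red spare spacer block, same size as the others, standing on the bench to the left of the heap of trim, nearer the robot than the rail. Origin: centre of its underside. Leave alone.
- trim_loose: Loose black rubber trim piece, 86 x 28 x 13 mm, on the bench to the right of the rail, past its stop. Origin: centre of its underside. Leave alone.
- tub: Small red plastic tub, 78 mm wide, 42 mm high, at the far right, past the rail's stop. Origin: centre of its underside. Leave alone.
- marker: White marker pen with blue cap, 133 x 17 x 18 mm, lying near the left edge of the bench. Origin: centre of its underside. Leave alone.

How it is judged:
On the way, in this order (a step that is already met when the one before it is completed fails the run):
1. the three blocks are together against the end stop (x of each of block_blue, block_yellow, block_green in the frame of rail above 0.027 m), for 0.2 s.
2. the bolt is fully across behind the row (value of joint bolt above 0.036 m), for 0.2 s.
At the end, for the whole second after the job is handed in: All three blocks sit flat in the channel (within 6 mm of its centre line) with the row within 3 mm of tight against the end stop, at rest, and the bolt is across behind them to within 4 mm of its full 40 mm travel (all of step 1 and y of block_blue in the frame of rail between -0.006 and 0.006 m and z of each of block_blue, block_yellow, block_green in the frame of rail below 0.01 m and angle between each of block_blue, block_yellow, block_green's own z axis and vertical below 0.15 rad and y of block_yellow in the frame of rail between -0.006 and 0.006 m and y of block_green in the frame of rail between -0.006 and 0.006 m and value of joint bolt above 0.036 m and linear speed of each of block_blue, block_yellow, block_green below 0.01 m/s); the robot touches nothing.
It fails at once if a block is lifted (more than 8 mm) or tipped (z of any of block_blue, block_yellow, block_green in the frame of rail above 0.014 m or angle between any of block_blue, block_yellow, block_green's own z axis and vertical above 0.3 rad).
It fails at once if the row is pulled apart (gaps of more than 12 mm in all) (distance between block_blue and block_yellow above 0.084 m or distance between any of block_yellow, block_blue and block_green above 0.084 m).
It fails at once if the spare block, trim piece, tub or marker is disturbed (moved more than 15 mm) (distance of any of spare_block, trim_loose, tub, marker from where it was at the start of the episode above 0.015 m).
It also fails if it takes over 40 s, if anything falls off the work surface, if the arm or the gripper's body presses on something with over 40 N, if the wrist force passes 120 N, or if a joint passes its speed limit or range.

## Working session

There is one attempt and no reset: what is moved stays moved. The work goes in short steps, Python scripts to look and compute and a tool call to move; the robot and the scene stay as the last step left them, time stands still between calls to the robot, and variables do not carry over. Pictures are saved under pics/ and viewed, at most 10 in all, crops included, and the job is handed in when it is done.

Besides the shell and the picture viewer there is one more tool, called after ">>>" as name(argument=value, ...), one argument or row to a line, values as JSON. drive_tool: Moves the arm, as the interface text tells. Its arguments: {"type":"object","properties":{"commands":{"type":"array","items":{"type":"array","items":{"type":"number"}}},"grip_force":{"type":"number"}},"required":["commands"]}

```bash
mkdir -p pics; ls
python3 - <<'E'
from station import env, read_camera
import cv2,numpy as np
s=env.state();print(s)
a=[]
for n in("scene","top"):
    c=read_camera(n);cv2.imwrite(f"pics/{n}0.png",c["color"]);np.savez(f"{n}.npz",**c);print(n,c["K"].tolist(),c["dist_coeffs"],c["cam_to_world"].round(3).tolist())
E
```

```text
pics
{'time_s': 0.0, 'joint_pos': array([-1.29048079,  0.42671967,  0.07384531,  1.60660627, -0.03409057,
        1.1108045 , -0.06709617]), 'qd': array([ 5.13257764e-04, -1.62397555e-05, -2.11759168e-04,  5.44782109e-04,
        2.40123334e-03, -5.59793853e-04, -3.65178465e-04]), 'joint_efforts': array([-4.64544009e-04, -9.35796404e+01,  3.66591498e+00, -4.54197013e+01,
       -4.88435815e-02,  1.98017503e-02,  7.73687725e-05]), 'position': array([0.28111887, 0.61318975, 0.20478401]), 'tool_rot': array([-3.14031789e+00,  9.97558744e-05,  2.71175865e+00]), 'force': array([ 0.34601322,  0.33418302, -0.28475886]), 'wrist_torque': array([0.04466947, 0.00738435, 0.01796711]), 'finger_force': 0.0, 'gripper_width': 0.9981810750327226}
scene [[385.5945954145362, 0.0, 281.17359639612346], [0.0, 385.5945954145362, 209.84444440115405], [0.0, 0.0, 1.0]] [-0.03805117  0.          0.          0.          0.        ] [[-0.8, 0.268, -0.536, 0.013], [-0.6, -0.386, 0.701, 0.631], [-0.019, 0.883, 0.47, 0.448], [0.0, 0.0, 0.0, 1.0]]
top [[379.53370063165534, 0.0, 280.8973174911811], [0.0, 379.53370063165534, 210.01763138529134], [0.0, 0.0, 1.0]] [0.03061655 0.         0.         0.         0.        ] [[0.01, 0.982, -0.189, 0.321], [-1.0, 0.008, -0.01, 0.063], [-0.009, 0.189, 0.982, 0.876], [0.0, 0.0, 0.0, 1.0]]
```

View pics/top0.png

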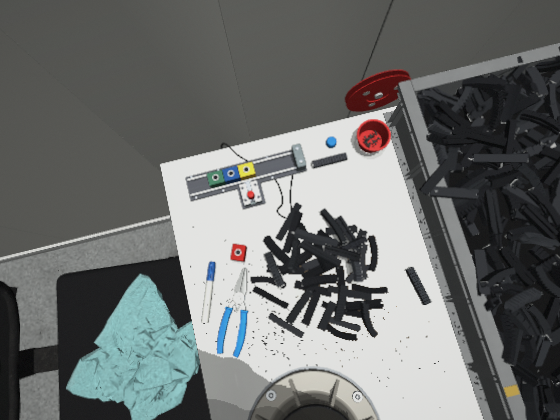

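View pics/scene0.png

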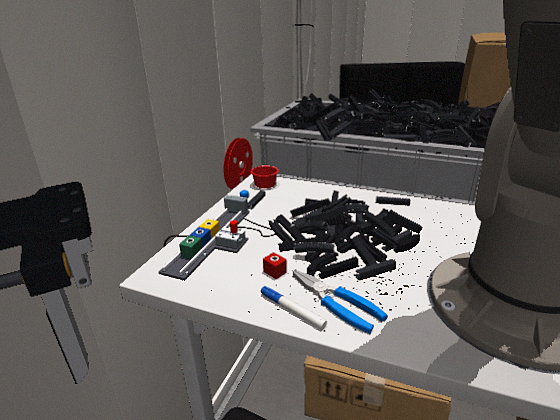

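The top view shows the rail running from about (187,190) to (303,155), with the blocks in the order green (215,177), blue (231,172), yellow (246,169). The bolt knob is near (250,195), and the arm is off to the left. I'll enlarge the rail next.

Run:
```python
import cv2
i=cv2.imread("pics/top0.png")[138:213,182:312]
cv2.imwrite("pics/c1.png",cv2.resize(i,None,fx=6,fy=6,interpolation=cv2.INTER_CUBIC))
```

```text
(no output)
```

View pics/c1.png

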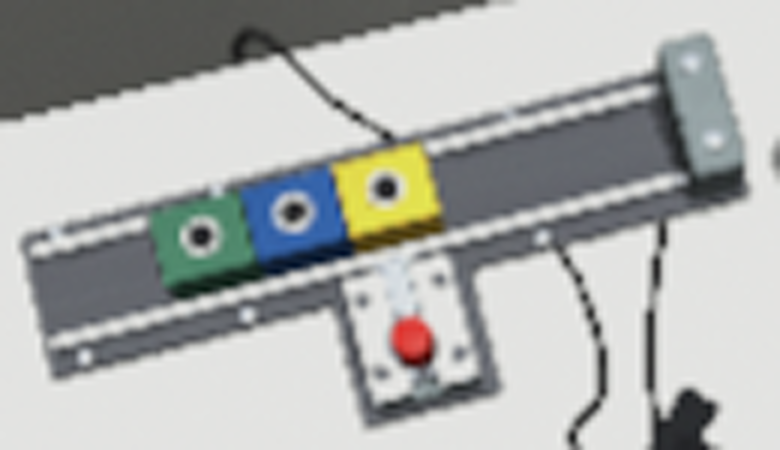

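The crop shows hole marks at (200,236), (293,212) and (386,188), stop screws at (692,62) and (714,139), and the knob top at (412,340). The rail's left corners are at (25,237) and (55,378). I'll fit the rail pose from these.

```bash
cat > h.py <<'E'
import numpy as np,cv2
from scipy.spatial.transform import Rotation as R
from scipy.optimize import least_squares
def ray(c,uv,z):
    p=cv2.undistortPoints(np.array([[uv]],float),c["K"],c["dist_coeffs"])[0,0]
    T=c["cam_to_world"];d=T[:3,:3]@[p[0],-p[1],-1];o=T[:3,3]
    return o+d*(z-o[2])/d[2]
def world(rp,x,y):
    c,s=np.cos(rp[2]),np.sin(rp[2]);return np.array([rp[0]+c*x-s*y,rp[1]+s*x+c*y])
E
python3 - <<'E'
from h import *
c=dict(np.load("top.npz"))
g=lambda u,v,z:ray(c,((u+.5)/6+182-.5,(v+.5)/6+138-.5),z)[:2]
pts=[(703,100,.042,.131,0),(25,237,.006,-.142,.03),(55,378,.006,-.142,-.03),(200,236,.038,None,0),(293,212,.038,None,0),(386,188,.038,None,0)]
W=[g(*p[:3]) for p in pts]
def f(q):
    r=[]
    for p,w in zip(pts,W):
        c_,s=np.cos(q[2]),np.sin(q[2]);d=w-q[:2];l=np.array([c_*d[0]+s*d[1],-s*d[0]+c_*d[1]])
        if p[3] is not None:r.append(l[0]-p[3])
        r.append(l[1]-p[4])
    return r
q=least_squares(f,[.66,.1,-1.4]).x
print(q.round(4),(np.array(f(q))*1e3).round(1))
def loc(w):
    c_,s=np.cos(q[2]),np.sin(q[2]);d=w-q[:2];return (np.array([c_*d[0]+s*d[1],-s*d[0]+c_*d[1]])*1e3).round(1)
for w in W:print(w.round(3),loc(w))
k=g(412,340,.057);print("knob",k.round(4),loc(k))
for n,x,y in(("push start",-.11,0),("end",.012,0)):print(n,world(q,x,y).round(4))
for n,u,z in(("spare",(239,253),.03),("tub",(372,137),.04),("trim",(329,160),.013)):print(n,ray(c,u,z).round(3))
np.save("q.npy",q)
E
```

```text
[ 0.5767  0.1565 -1.2908] [-2.1 -0.1  1.7 -0.9  0.4  0.2  0.6  0.3 -0. ]
[0.612 0.033] [ 1.289e+02 -1.000e-01]
[0.566 0.299] [-140.3   29.1]
[0.509 0.284] [-141.6  -29.8]
[0.558 0.224] [-70.1   0.6]
[0.568 0.189] [-33.7   0.3]
[0.577 0.154] [ 3. -0.]
knob [0.5134 0.1404] [ -2.  -65.3]
push start [0.5463 0.2623]
end [0.58  0.145]
spare [0.386 0.165 0.03 ]
tub [ 0.656 -0.137  0.04 ]
trim [ 0.609 -0.04   0.013]
```

The fit is good to about 2 mm. The row's rear face is near rail x = -88 mm, so the row has to move about 100 mm. I'll push with the fingers shut and the closing line along the rail.

>>> drive_tool(
  commands=[
    [-42, -23, 0, 0, 0, -0.14, 0],
    [-84, -45, 0, 0, 0, -0.28, 0],
    [-126, -68, 0, 0, 0, -0.42, 0],
    [-168, -90, 0, 0, 0, -0.56, 0],
    [-210, -112, 0, 0, 0, -0.7, 0],
  ],
  grip_force=20,
)

```text
time_s: 0.6
position: [0.4259, 0.423, 0.2053]
tool_rot: [-3.141, -0.0, -2.868]
force: [1.0, -0.4, 0.1]
gripper_width: 0.611
finger_force: 0.0
```

```bash
cat >> h.py <<'E'
q=np.load("q.npy")
def status():
    from station import env
    s=env.state();M=R.from_euler("xyz",s["tool_rot"]).as_matrix();p=s["position"]
    c,n=np.cos(q[2]),np.sin(q[2]);d=p[:2]-q[:2]
    print("t",s["time_s"],"rail xyz mm",np.array([c*d[0]+n*d[1],-n*d[0]+c*d[1],p[2]])@np.eye(3)*1e3//.1/10,"F",s["force"].round(1),"w",round(s["gripper_width"],3))
    return s,M
def to(x,y,z):  # rail mm -> tool shift mm and turn
    s,M=status();w=np.append(world(q,x/1e3,y/1e3),z/1e3)
    Rt=R.from_euler("xyz",[np.pi,0,q[2]+np.pi/2+np.pi]).as_matrix()
    for S in(1,): print("shift",(M.T@(w-s["position"])*1e3).round(1),"turn",R.from_matrix(M.T@Rt).as_rotvec().round(3))
E
python3 -c "
from h import *
to(-115,0,120)"
```

```text
t 0.6 rail xyz mm [-297.8  -71.4  205.2] F [ 1.  -0.4  0.1] w 0.611
shift [ -72.5 -182.3   85.3] turn [-0.    -0.    -0.006]
```

>>> drive_tool(
  commands=[
    [-18, -45, 0, 0, 0, -0.006, 0],
    [-36, -90, 10, 0, 0, -0.006, 0],
    [-54, -135, 25, 0, 0, -0.006, 0],
    [-72, -180, 50, 0, 0, -0.006, 0],
    [-72, -182, 85, 0, 0, -0.006, 0],
  ],
)

```text
time_s: 1.1
position: [0.547, 0.2632, 0.1213]
tool_rot: [-3.14, 0.004, -2.874]
force: [0.4, 1.3, 0.2]
gripper_width: 0.188
finger_force: 0.0
```

```bash
python3 -c "
from h import *
to(-115,0,60)
from station import read_camera
s,M=status();c=read_camera('wrist')
T=np.eye(4);T[:3,:3]=M;T[:3,3]=s['position'];c['cam_to_world']=T@c['T_tool_cam'];np.savez('w.npz',**c)
cv2.imwrite('pics/w1.png',c['color'])"
```

```text
t 1.1 rail xyz mm [-110.8    0.9  121.2] F [0.4 1.3 0.2] w 0.188
shift [ 1.3  4.3 61.3] turn [-0.001  0.004 -0.013]
t 1.1 rail xyz mm [-110.8    0.9  121.2] F [0.4 1.3 0.2] w 0.188
```

View pics/w1.png

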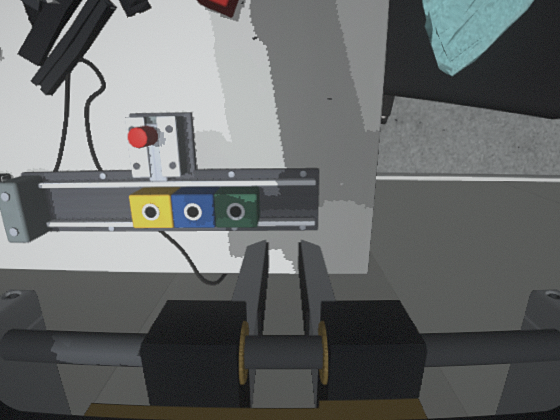

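The wrist view shows the hole marks at (151,212), (193,212) and (236,211), the rail's open-end corners at (318,169) and (319,230), and the fingers still closing. I'll use it to check the rail fit.

```bash
python3 -c "
from h import *
c=dict(np.load('w.npz'))
for n,u,z in(('Y',(151,212),.038),('B',(193,212),.038),('G',(236,211),.038),('near corner -142,-30',(318,169),.006),('far corner -142,30',(319,230),.006),('knob',(136,137),.057),('stop far screw',(9,221),.042),('stop near',(4,197),.042)):
    w=ray(c,u,z)[:2]-q[:2];k,s=np.cos(q[2]),np.sin(q[2]);print(n,np.round([1e3*(k*w[0]+s*w[1]),1e3*(-s*w[0]+k*w[1])],1))
"
```

```text
Y [ 1.1 -0.2]
B [-34.9   0.2]
G [-71.3  -0.2]
near corner -142,-30 [-142.7  -29.2]
far corner -142,30 [-144.7   29.8]
knob [ -2.9 -64.2]
stop far screw [129.7   5.4]
stop near [128.7 -16.3]
```

>>> drive_tool(
  commands=[
    [1, 4, 15, 0, 0.004, -0.013, 0],
    [1, 4, 30, 0, 0.004, -0.013, 0],
    [1, 4, 45, 0, 0.004, -0.013, 0],
    [1, 4, 61, 0, 0.004, -0.013, 0],
    [1, 4, 61, 0, 0.004, -0.013, 0],
  ],
)

```text
time_s: 1.65
position: [0.5392, 0.2725, 0.0577]
tool_rot: [-3.141, -0.006, -2.853]
force: [-0.0, 0.4, 0.1]
gripper_width: 0.005
finger_force: 0.0
```

```bash
python3 -c "
from h import *
to(-115,0,12)"
```

```text
t 1.65 rail xyz mm [-121.8   -4.1   57.7] F [-0.   0.4  0.1] w 0.005
shift [-4.3 -6.8 45.7] turn [-0.    -0.006  0.008]
```

The two fits agree, apart from about 2 mm along the rail, so I'll shift the rail frame by that. Next I go down into the channel behind the green block.

```bash
python3 -c "
from h import *
q[:2]=world(q,-.002,0);np.save('q.npy',q);to(-115,0,12)"
```

```text
t 1.65 rail xyz mm [-119.8   -4.1   57.7] F [-0.   0.4  0.1] w 0.005
shift [-4.3 -4.8 45.7] turn [-0.    -0.006  0.008]
```

>>> drive_tool(
  commands=[
    [-4, -5, 10, 0, -0.006, 0.008, 0],
    [-4, -5, 20, 0, -0.006, 0.008, 0],
    [-4, -5, 30, 0, -0.006, 0.008, 0],
    [-4, -5, 40, 0, -0.006, 0.008, 0],
    [-4, -5, 45, 0, -0.006, 0.008, 0],
  ],
)

```text
time_s: 2.15
position: [0.5452, 0.2681, 0.0132]
tool_rot: [-3.141, 0.001, -2.863]
force: [0.8, 0.1, 0.4]
gripper_width: 0.004
finger_force: 0.0
```

```bash
python3 -c "
from h import *
to(-100,0,12)"
```

```text
t 2.15 rail xyz mm [-114.     0.5   13.2] F [0.8 0.1 0.4] w 0.004
shift [  0.5 -13.9   1.2] turn [-0.     0.001 -0.001]
```

>>> drive_tool(
  commands=[
    [0, -8, 0, 0, 0, 0, 0],
    [0, -15, 0, 0, 0, 0, 0],
    [0, -22, 0, 0, 0, 0, 0],
    [0, -30, 0, 0, 0, 0, 0],
    [0, -38, 0, 0, 0, 0, 0],
  ],
)

```text
time_s: 2.65
position: [0.5565, 0.231, 0.0147]
tool_rot: [3.141, 0.002, -2.863]
force: [0.3, 1.2, -0.4]
gripper_width: 0.004
finger_force: 0.6
```

```bash
python3 -c "
from h import *
to(-20,0,13)"
```

```text
t 2.65 rail xyz mm [-75.2   1.1  14.7] F [ 0.3  1.2 -0.4] w 0.004
shift [  1.1 -55.1   1.7] turn [ 0.     0.002 -0.001]
```

>>> drive_tool(
  commands=[
    [0, -8, 1, 0, 0, 0, 0],
    [0, -16, 1, 0, 0, 0, 0],
    [1, -24, 2, 0, 0, 0, 0],
    [1, -32, 2, 0, 0, 0, 0],
    [1, -40, 2, 0, 0, 0, 0],
  ],
)

```text
time_s: 3.15
position: [0.5663, 0.1924, 0.0125]
tool_rot: [3.142, 0.002, -2.863]
force: [-0.8, 3.0, 2.9]
gripper_width: 0.004
finger_force: 1.7
```

```bash
python3 -c "
from h import *
to(-1,0,13)"
```

```text
t 3.15 rail xyz mm [-35.4  -0.1  12.4] F [-0.8  3.   2.9] w 0.004
shift [ -0.1 -34.4  -0.5] turn [ 0.     0.002 -0.001]
```

>>> drive_tool(
  commands=[
    [0, -7, 0, 0, 0, 0, 0],
    [0, -13, 0, 0, 0, 0, 0],
    [0, -19, 0, 0, 0, 0, 0],
    [0, -24, 0, 0, 0, 0, 0],
    [0, -28, 0, 0, 0, 0, 0],
  ],
)

```text
time_s: 3.65
position: [0.574, 0.1657, 0.0125]
tool_rot: [-3.142, 0.002, -2.863]
force: [-1.1, 3.8, 3.4]
gripper_width: 0.008
finger_force: 1.8
```

```bash
python3 -c "
from h import *
to(-1,0,13)"
```

```text
t 3.65 rail xyz mm [-7.6 -0.1 12.4] F [-1.1  3.8  3.4] w 0.008
shift [-0.  -6.5 -0.5] turn [-0.     0.002 -0.001]
```

>>> drive_tool(
  commands=[
    [0, -2, 0, 0, 0, 0, 0],
    [0, -3, 0, 0, 0, 0, 0],
    [0, -4, 0, 0, 0, 0, 0],
    [0, -5, 0, 0, 0, 0, 0],
    [0, -6, 0, 0, 0, 0, 0],
  ],
)

```text
time_s: 4.15
position: [0.5755, 0.1605, 0.0125]
tool_rot: [3.142, 0.002, -2.862]
force: [-1.4, 3.1, 3.2]
gripper_width: 0.004
finger_force: 1.8
```

>>> drive_tool(
  commands=[
    [0, -1, 0, 0, 0, 0, 0],
    [0, -2, 0, 0, 0, 0, 0],
    [0, -3, 0, 0, 0, 0, 0],
    [0, -4, 0, 0, 0, 0, 0],
    [0, -4, 0, 0, 0, 0, 0],
  ],
)

```text
time_s: 4.65
position: [0.5758, 0.1602, 0.0125]
tool_rot: [3.138, 0.002, -2.86]
force: [-6.2, 19.1, 3.2]
gripper_width: 0.0
finger_force: 10.3
```

```bash
python3 -c "
from h import *
status()"
```

```text
t 4.65 rail xyz mm [-1.8  0.1 12.5] F [-6.2 19.1  3.2] w 0.0
```

The force jumped to 20 N at the expected place, so the row is home against the stop. I'll back off and lift, then move to the knob's near side.

>>> drive_tool(
  commands=[
    [0, 8, 0, 0, 0, 0, 0],
    [0, 20, 0, 0, 0, 0, 0],
    [0, 25, -10, 0, 0, 0, 0],
    [0, 25, -50, 0, 0, 0, 0],
    [0, 25, -90, 0, 0, 0, 0],
  ],
)

```text
time_s: 5.15
position: [0.5689, 0.1802, 0.1034]
tool_rot: [-3.141, -0.0, -2.862]
force: [0.1, 0.1, -0.1]
gripper_width: 0.005
finger_force: 0.0
```

```bash
python3 -c "
from h import *
to(0,-95,100)
from station import read_camera
s,M=status();c=read_camera('wrist')
T=np.eye(4);T[:3,:3]=M;T[:3,3]=s['position'];c['cam_to_world']=T@c['T_tool_cam'];np.savez('w.npz',**c)
cv2.imwrite('pics/w2.png',c['color'])"
```

```text
t 5.15 rail xyz mm [-23.   -1.  103.4] F [ 0.1  0.1 -0.1] w 0.005
shift [ 94.  -23.    3.4] turn [-0.001 -0.    -0.001]
t 5.15 rail xyz mm [-23.   -1.  103.4] F [ 0.1  0.1 -0.1] w 0.005
```

View pics/w2.png

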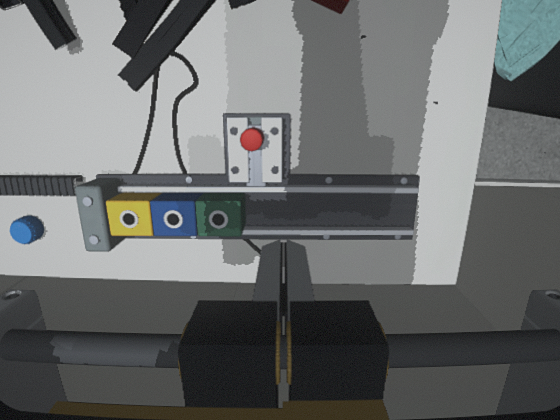

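The picture shows the row tight against the stop, the channel behind the green block clear, and the knob at (251,140). Next I move to the knob's near side.

>>> drive_tool(
  commands=[
    [30, -8, 0, 0, 0, 0, 0],
    [65, -16, 0, 0, 0, 0, 0],
    [96, -23, 0, 0, 0, 0, 0],
    [96, -23, 30, 0, 0, 0, 0],
    [96, -23, 50, 0, 0, 0, 0],
  ],
)

```text
time_s: 5.7
position: [0.4835, 0.1315, 0.0524]
tool_rot: [-3.142, 0.004, -2.863]
force: [-0.6, -1.0, -0.4]
gripper_width: 0.0
finger_force: 0.0
```

```bash
python3 -c "
from h import *
to(0,-95,37)"
```

```text
t 5.7 rail xyz mm [  0.2 -96.6  52.4] F [-0.6 -1.  -0.4] w 0.0
shift [-1.4  0.3 15.4] turn [-0.     0.004 -0.002]
```

>>> drive_tool(
  commands=[
    [0, 0, 8, 0, 0, 0, 0],
    [0, 0, 15, 0, 0, 0, 0],
    [-8, 0, 15, 0, 0, 0, 0],
    [-16, 0, 15, 0, 0, 0, 0],
    [-24, 0, 15, 0, 0, 0, 0],
  ],
)

```text
time_s: 6.2
position: [0.5079, 0.1389, 0.0378]
tool_rot: [3.142, 0.002, -2.863]
force: [-0.7, 0.3, -0.1]
gripper_width: 0.003
finger_force: 0.9
```

```bash
python3 -c "
from h import *
to(0,-42,38)"
```

```text
t 6.2 rail xyz mm [ -0.1 -71.1  37.8] F [-0.7  0.3 -0.1] w 0.003
shift [-29.    0.   -0.1] turn [ 0.     0.002 -0.001]
```

>>> drive_tool(
  commands=[
    [-7, 0, 0, 0, 0, 0, 0],
    [-13, 0, 0, 0, 0, 0, 0],
    [-19, 0, 0, 0, 0, 0, 0],
    [-24, 0, 0, 0, 0, 0, 0],
    [-28, 0, 0, 0, 0, 0, 0],
  ],
)

```text
time_s: 6.7
position: [0.5342, 0.1464, 0.0374]
tool_rot: [3.142, 0.002, -2.863]
force: [-2.0, -0.0, 1.2]
gripper_width: 0.006
finger_force: 0.8
```

>>> drive_tool(
  commands=[
    [-1, 0, 0, 0, 0, 0, 0],
    [-2, 0, 0, 0, 0, 0, 0],
    [-3, 0, 0, 0, 0, 0, 0],
    [-4, 0, 0, 0, 0, 0, 0],
    [-4, 0, 0, 0, 0, 0, 0],
  ],
)

```text
time_s: 7.2
position: [0.5359, 0.1469, 0.0371]
tool_rot: [3.142, -0.001, -2.863]
force: [-10.1, -2.3, 6.7]
gripper_width: 0.006
finger_force: 5.0
```

```bash
python3 -c "
from h import *
status()"
```

```text
t 7.2 rail xyz mm [ -0.1 -41.9  37. ] F [-10.1  -2.3   6.7] w 0.006
```

Force is rising near the end of travel, so I'll press a little more to confirm.

>>> drive_tool(
  commands=[
    [-1, 0, 0, 0, 0, 0, 0],
    [-2, 0, 0, 0, 0, 0, 0],
    [-3, 0, 0, 0, 0, 0, 0],
    [-3, 0, 0, 0, 0, 0, 0],
    [-3, 0, 0, 0, 0, 0, 0],
  ],
)

```text
time_s: 7.7
position: [0.5362, 0.1471, 0.0366]
tool_rot: [-3.142, -0.006, -2.863]
force: [-22.4, -5.4, 17.3]
gripper_width: 0.007
finger_force: 12.3
```

```bash
python3 -c "
from h import *
status()"
```

```text
t 7.7 rail xyz mm [ -0.1 -41.6  36.6] F [-22.4  -5.4  17.3] w 0.007
```

The bolt is hard against its end of travel. I'll back off and lift clear.

>>> drive_tool(
  commands=[
    [8, 0, 0, 0, 0, 0, 0],
    [20, 0, 0, 0, 0, 0, 0],
    [30, 0, -10, 0, 0, 0, 0],
    [30, 0, -50, 0, 0, 0, 0],
    [30, 0, -95, 0, 0, 0, 0],
  ],
)

```text
time_s: 8.2
position: [0.51, 0.1393, 0.1333]
tool_rot: [-3.141, -0.0, -2.863]
force: [1.0, 0.8, 0.4]
gripper_width: 0.007
finger_force: 0.0
```

>>> drive_tool(
  commands=[
    [0, 20, -20, 0, 0, 0, 0],
    [0, 40, -40, 0, 0, 0, 0],
    [0, 60, -40, 0, 0, 0, 0],
    [0, 60, -40, 0, 0, 0, 0],
    [0, 60, -40, 0, 0, 0, 0],
  ],
)

```text
time_s: 8.7
position: [0.4946, 0.1974, 0.1728]
tool_rot: [3.142, 0.003, -2.862]
force: [0.6, -1.0, -0.3]
gripper_width: 0.003
finger_force: 0.0
```

```bash
python3 -c "
from h import *
from station import read_camera
s,M=status();c=read_camera('wrist')
T=np.eye(4);T[:3,:3]=M;T[:3,3]=s['position'];c['cam_to_world']=T@c['T_tool_cam'];np.savez('w.npz',**c)
cv2.imwrite('pics/w3.png',c['color'])"
```

```text
t 8.7 rail xyz mm [-60.  -67.7 172.8] F [ 0.6 -1.  -0.3] w 0.003
```

View pics/w3.png

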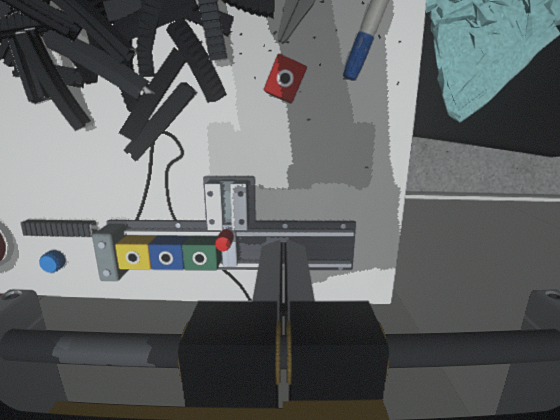

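The bolt bar now spans the channel behind the green block, with the knob at (224,240). The row is tight against the stop and the arm is clear. One numeric check, then I hand in.

```bash
python3 -c "
from h import *
c=dict(np.load('w.npz'))
w=ray(c,(225,238),.057)[:2]-q[:2];k,s=np.cos(q[2]),np.sin(q[2]);y=1e3*(-s*w[0]+k*w[1]);print('knob',1e3*(k*w[0]+s*w[1]),y)
from station import env
if y>-28.5: print(env.sign_off())
"
```

```text
knob -3.926598194036587 -30.983850816525496
```

That reads 5–7 mm short of expected, so I'll take a closer look before handing in.

```bash
python3 -c "
import cv2
i=cv2.imread('pics/w3.png')[170:280,90:250]
cv2.imwrite('pics/c3.png',cv2.resize(i,None,fx=5,fy=5,interpolation=cv2.INTER_CUBIC))"
```

```text
(no output)
```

View pics/c3.png

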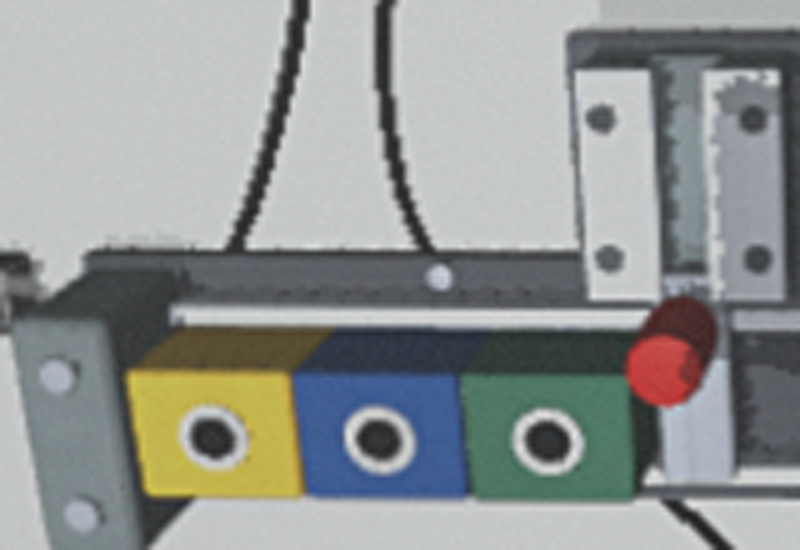

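The crop puts the knob's top face at (663,370), which is pixel (222.6,244). My earlier pick was on its shaded side.

```bash
python3 -c "
from h import *
c=dict(np.load('w.npz'))
for n,u,z in(('knob',(222.6,244),.057),('G',(199.5,258),.038)):
    w=ray(c,u,z)[:2]-q[:2];k,s=np.cos(q[2]),np.sin(q[2]);y=1e3*(-s*w[0]+k*w[1]);print(n,1e3*(k*w[0]+s*w[1]),y)
    if n=='knob':yk=y
from station import env
if yk>-27.5: print(env.sign_off())
"
```

```text
knob -1.2500587813107913 -24.704169067806372
G 27.865359316563907 -0.597274891027939
the job is handed in; nothing more can be done
None
```

The job is handed in: the row was pushed home against the end stop, the bolt is across behind it (knob at y ≈ -24.7 mm by camera), and the arm is clear, but the station did not report a verdict.

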